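Close the packed lunch box with its divider and stack the upper tray

ROBOT

A 7-joint arm with a two-finger parallel gripper is mounted at the origin on the work surface. World frame = base frame: x ahead of the robot, y to its left, z up, the work surface at z = 0. Lengths are in m, angles in rad, forces in N, time in s.
With the tool pointing down it reaches from about 0.4 to 0.85 m from the base axis. Payload 10.4 kg.
Tool frame: the origin (TCP) lies midway between the tips of the shut fingers; the grasp point (between the pads) lies r.grip_point_offset behind it (r.grip_point_offset is the distance from the TCP to the grasp point, in m); z points along the fingers, y is the line along which they close (so a half turn about z gives the same grasp; the last joint's range is limited). The gripper opens to 87 mm and grips with 3 to 60 N. Pads are 19 mm wide; open, the fingers measure 117 mm over their backs; the gripper's body (75 mm by 190 mm) begins 51 mm behind the grasp point.
Start: joints at [1.091, 0.332, -0.065, 1.46, 0.022, 1.35, -0.088], TCP at [0.276, -0.561, 0.223] pointing down, gripper open.
Joint ranges: [-2.6, 2.6], [-0.5, 2.12], [-1.47, 1.34], [0.16, 2.42], [-1.27, 4.41], [0.06, 2.06], [-2.6, 2.6]. Speed limits (rad/s): [2.22, 2.22, 2.79, 2.79, 3.14, 3.14, 3.14].

INTERFACE

Orientations are given as a unit quaternion [x, y, z, w].
In Python, from bench import r gives the robot as it stands.
- The arm moves only by the tool play_rows, never from a script. Its arguments are lists of equal length, an entry for each row: "claw": the closure, from 0 (fully open) to 1 (shut); "delta_pos": the shift along the tool's x, y, z scaled (see below), a list of three; "delta_rot": the turn, a rotation vector about the tool's x, y, z scaled (see below), a list of three. A call has 1 to 8 rows; each row shifts and turns the commanded pose from where the row before left it, along the tool's axes as they then stand; what a row does not reach is not made up. The controller multiplies each number of a shift by 200 mm and each number of a turn by pi rad. A row lasts 1/10 s, in which the tool goes at most 50 mm and 8.59 degrees, less where a joint would pass 70% of its speed; a pose out of reach is approached as far as the arm can. A call with a number of a shift or a turn outside -1 to 1 is refused whole. A call with a gripper value outside its range is refused whole. The fingers move at their own pace and stop on an object; "squeeze" is the grip in N (left out, the last holds). Time passes only in rows, so rows that do not move let the fingers close. It gives the time, the measured TCP pose, the force, the opening and the grip force at its end, in the units of the state.
- r.read_state(): the state, without advancing time (a new reading comes with each control period).
- r.camera(name): name is "scene" or "top"; returns a dict with "pixels" (480x640x3 uint8, red, green, blue), "camera_matrix" (3x3 intrinsics, pixels), "cam_to_world" (4x4, takes a point from camera to world coordinates). Camera axes: x right, y up, looking along -z (the intrinsics and any distortion apply to the point x, -y, -z); pixel columns grow to the right and rows downward; lengths in m; the calibration is good to about 2 mm. A picture is of the moment at which its call begins. There is no depth.
- r.close_job(): hands the job in; it is judged then, once.
The state is a dict: "time": time; "joint_positions": joint angles; "joint_vel": joint speeds; "joint_torque": joint torques, N m; "ee_pos": TCP position; "eef_rot": TCP orientation; "ft_force": force on the tool from outside, world axes, zero at the start; "torque": the same for the moment, N m; "width": finger opening in m; "grip_force": force on a finger pad.
Only numpy, scipy, OpenCV 4.12 (cv2) and the standard library are available. Lean on these libraries where they do the work, as an engineer would, in place of code of your own. Each camera call takes 0.05 s, during which the arm holds its last target. There are 200 camera calls.

TASK

One of the two plain lunch boxes has been packed with a boiled egg. Fit the bamboo divider on that box so that it drops home all round, then stack the empty upper tray on the divider, with the tray's foot fully down inside the divider's raised rim. Set the divider and the tray down rather than dropping them, keep the egg in its box, and leave the empty box, mug, pepper mill and jar where they are.

Things in the scene. Friction and masses are not known exactly. Their poses are not given: they have to be found in the camera images.
- box_a: One of two identical plain lower lunch boxes: open-topped steel box, 180 long (x) x 56 wide (y) x 58 high, walls and floor 4 thick, inside 172 x 48 with no partition; 0.26 kg, loose, upright on the worktop. Origin: centre of its underside. The packed box is whichever of the two holds the egg.
- box_b: The other lower box, identical to box_a in size, shape and material. Origin: centre of its underside; x along its length.
- egg: Brown boiled egg in its shell, 56 long x 42 thick, lying loose on the floor of one of the two boxes, wholly below the box's mouth (loose: it can slide there). Origin: about the middle of the egg.
- divider: Bamboo divider, right way up on the worktop, 0.09 kg, 18 high. Tongue below, 164 x 40 x 6 deep, enters a box's mouth with 4 to spare each side; plate 184 (x) x 60 (y) x 4 rests on the box's walls; raised rim on the plate 8 high, 178 x 54 inside. Grip across the 60 width. Origin: centre of the tongue's underside, 52 above the box's origin when home. Fits either way round.
- tray: Empty upper tier: open steel tray with a thin partition across it at x = +25, 52 high, 0.24 kg, upright on the worktop. Its foot, 170 x 46 x 10 high, fits in the divider's rim with 4 to spare each side; above it 180 (x) x 56 (y), walls 3. Grip across the 56 width. Origin: centre of the foot's underside, 10 above the divider's origin when home. Fits either way round.
- mug: White mug, 80 diameter, 92 high, a bystander. Origin: centre of its underside.
- mill: Dark wooden pepper mill, 56 diameter, 132 high, a bystander. Origin: centre of its underside.
- jar: Amber glass jar with a steel cap, 72 diameter, 95 high, a bystander. Origin: centre of its underside.
Mind the look-alikes: they are no part of the job. What is shaped like the divider but green is not meant. Several things have the shape of the egg; the one meant has the colours described above.

How it is judged:
On the way:
1. the divider sits home on the box that holds the egg, let go (((x of egg in the frame of box_a between -0.085 and 0.085 m and y of egg in the frame of box_a between -0.027 and 0.027 m and z of egg in the frame of box_a between 0.015 and 0.045 m and x of divider in the frame of box_a between -0.007 and 0.007 m and y of divider in the frame of box_a between -0.007 and 0.007 m and z of divider in the frame of box_a between 0.048 and 0.0545 m and angle between the x axis of divider and the x axis of box_a, either way round below 0.1 rad and angle between each of box_a, divider's own z axis and vertical below 0.05 rad) or (x of egg in the frame of box_b between -0.085 and 0.085 m and y of egg in the frame of box_b between -0.027 and 0.027 m and z of egg in the frame of box_b between 0.015 and 0.045 m and x of divider in the frame of box_b between -0.007 and 0.007 m and y of divider in the frame of box_b between -0.007 and 0.007 m and z of divider in the frame of box_b between 0.048 and 0.0545 m and angle between the x axis of divider and the x axis of box_b, either way round below 0.1 rad and angle between each of box_b, divider's own z axis and vertical below 0.05 rad)) and contact force between the fingers and divider below 0.1 N), for 0.2 s.
At the end, for the whole second after the job is handed in: At rest and level (0.05 rad): the divider home on the upright box that holds the egg (tongue in its mouth, within 2.5 mm of full depth, 7 mm of centre, 0.1 rad of parallel), the tray's foot down inside the divider's rim to the same tolerances (((x of egg in the frame of box_a between -0.085 and 0.085 m and y of egg in the frame of box_a between -0.027 and 0.027 m and z of egg in the frame of box_a between 0.015 and 0.045 m and x of divider in the frame of box_a between -0.007 and 0.007 m and y of divider in the frame of box_a between -0.007 and 0.007 m and z of divider in the frame of box_a between 0.048 and 0.0545 m and angle between the x axis of divider and the x axis of box_a, either way round below 0.1 rad and angle between each of box_a, divider's own z axis and vertical below 0.05 rad) or (x of egg in the frame of box_b between -0.085 and 0.085 m and y of egg in the frame of box_b between -0.027 and 0.027 m and z of egg in the frame of box_b between 0.015 and 0.045 m and x of divider in the frame of box_b between -0.007 and 0.007 m and y of divider in the frame of box_b between -0.007 and 0.007 m and z of divider in the frame of box_b between 0.048 and 0.0545 m and angle between the x axis of divider and the x axis of box_b, either way round below 0.1 rad and angle between each of box_b, divider's own z axis and vertical below 0.05 rad)) and x of tray in the frame of divider between -0.007 and 0.007 m and y of tray in the frame of divider between -0.007 and 0.007 m and z of tray in the frame of divider between 0.007 and 0.0125 m and angle between the x axis of tray and the x axis of divider, either way round below 0.1 rad and angle between tray's own z axis and vertical below 0.05 rad and linear speed of each of box_a, box_b, divider, tray, egg below 0.02 m/s); the robot touches nothing.
It fails at once if the divider or the tray is dropped (faster than 0.6 m/s while not held: a fall of about 2 cm) ((contact force between the fingers and divider below 0.05 N and linear speed of divider above 0.6 m/s) or (contact force between the fingers and tray below 0.05 N and linear speed of tray above 0.6 m/s)).
It fails at once if the empty box is moved more than 3 cm ((x of egg in the frame of box_a between -0.085 and 0.085 m and y of egg in the frame of box_a between -0.027 and 0.027 m and z of egg in the frame of box_a between 0.015 and 0.045 m and distance of box_b from where it was at the start of the episode above 0.03 m) or (x of egg in the frame of box_b between -0.085 and 0.085 m and y of egg in the frame of box_b between -0.027 and 0.027 m and z of egg in the frame of box_b between 0.015 and 0.045 m and distance of box_a from where it was at the start of the episode above 0.03 m)).
It fails at once if the mug, pepper mill or jar is moved more than 3 cm (distance of any of mug, mill, jar from where it was at the start of the episode above 0.03 m).
It also fails if it takes over 64 s, if anything falls off the work surface, if the arm or the gripper's body presses on something with over 40 N, if the wrist force passes 120 N, or if a joint passes its speed limit or range.

## Working session

There is one attempt and no reset: what is moved stays moved. The work goes in short steps, Python scripts to look and compute and a tool call to move; the robot and the scene stay as the last step left them, time stands still between calls to the robot, and variables do not carry over. Pictures are saved under pics/ and viewed, at most 10 in all, crops included, and the job is handed in when it is done.

Besides the shell and the picture viewer there is one more tool, called after "Emit:" as a command line: name --argument value ..., lists and objects as JSON in quotes. play_rows: Moves the arm, as the interface text tells. Shifts and turns lie within -1 to 1; 1 stands for 200 mm of shift or pi rad of turn. Its arguments: {"type":"object","properties":{"claw":{"type":"array"},"delta_pos":{"type":"array"},"delta_rot":{"type":"array"},"squeeze":{"type":"number"}},"required":["claw","delta_pos","delta_rot"]}

```bash
mkdir -p pics
cat > h.py <<'E'
from bench import r
import numpy as np, cv2, json
def grab(n):
    c=r.camera(n); return c['pixels'],np.array(c['camera_matrix']),np.array(c['cam_to_world'])
def ray(K,T,u,v):
    d=np.linalg.inv(K)@[u,v,1.]; d=T[:3,:3]@(d*[1,-1,-1]); return T[:3,3],d/np.linalg.norm(d)
def onz(K,T,u,v,z):
    o,d=ray(K,T,u,v); return o+d*(z-o[2])/d[2]
def proj(K,T,p):
    q=T[:3,:3].T@(np.array(p)-T[:3,3])*[1,-1,-1]; q=K@q; return q[:2]/q[2]
def tri(a,b):
    (o1,d1),(o2,d2)=a,b
    s=np.linalg.lstsq(np.c_[d1,-d2],o2-o1,rcond=None)[0]
    p,q=o1+s[0]*d1,o2+s[1]*d2
    return (p+q)/2,np.linalg.norm(p-q)
E
python3 - <<'E'
from h import *
for n in('scene','top'):
    p,K,T=grab(n); cv2.imwrite(f'pics/{n}0.png',p[:,:,::-1]); print(n,K.tolist(),T.round(3).tolist())
    np.savez(f'{n}0.npz',p=p,K=K,T=T)
s=r.read_state(); print(s, r.grip_point_offset)
E
```

```text
scene [[515.7549366821924, 0.0, 334.343278692859], [0.0, 515.7549366821924, 232.98990552846556], [0.0, 0.0, 1.0]] [[-0.645, -0.635, 0.426, 1.078], [0.764, -0.538, 0.356, 0.436], [0.003, 0.555, 0.832, 1.105], [0.0, 0.0, 0.0, 1.0]]
top [[468.69058359209026, 0.0, 314.5558602909043], [0.0, 468.69058359209026, 238.82122340885212], [0.0, 0.0, 1.0]] [[0.016, 0.982, -0.189, 0.344], [-1.0, 0.02, 0.021, -0.012], [0.025, 0.189, 0.982, 1.154], [0.0, 0.0, 0.0, 1.0]]
{'time': 0.1, 'joint_positions': array([ 1.09139035,  0.33282207, -0.06470155,  1.46082698,  0.02156346,
        1.34991238, -0.08850387]), 'joint_vel': array([ 0.00129454, -0.00327477,  0.00135012, -0.00241123, -0.00227798,
        0.0003796 ,  0.00023629]), 'joint_torque': array([ 1.62150034e-03, -6.24542069e+01,  2.44579482e-02, -3.90719819e+01,
       -6.15482521e-02,  3.64375266e-02,  2.81282513e-05]), 'ee_pos': array([ 0.27553679, -0.56060685,  0.22183962]), 'eef_rot': array([ 9.74028116e-01,  2.26426199e-01, -1.54449900e-04, -6.18735244e-04]), 'ft_force': array([ 0.12739852,  0.22438781, -0.10209787]), 'torque': array([ 0.0495854 , -0.03448258, -0.02805912]), 'grip_force': 0.0, 'width': 0.08687051925270232} 0.0187
```

View pics/scene0.png

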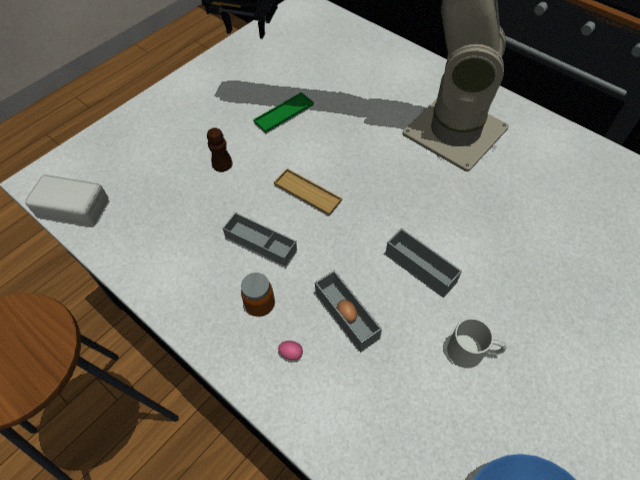

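View pics/top0.png

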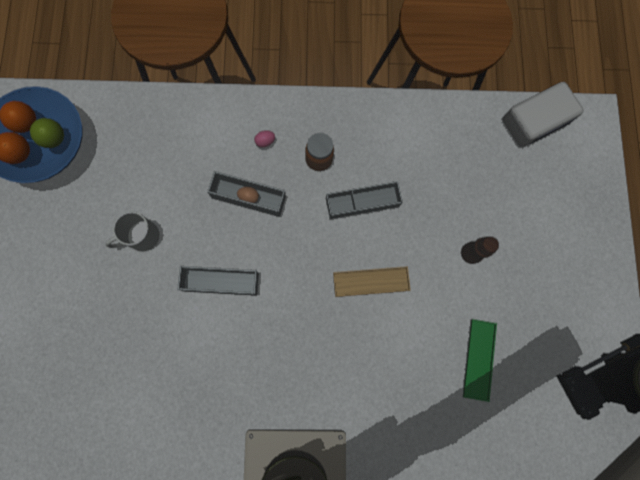

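Candidates, by top-view pixel:
- **Divider:** bamboo plate (372,281). The green one at (480,360) is a decoy.
- **Egg:** brown egg (247,194). The pink one at (265,138) and the fruit at the left are not meant.
- **Packed box:** the one holding the brown egg (247,194). The empty box is at (219,281).
- **Tray:** (364,200), the one with the partition.

I'll check these in close crops.

Run:
```python
from h import *
for n,(x,y,w,h) in dict(top=(170,160,250,150),scene=(215,160,250,190)).items():
    p=np.load(n+'0.npz')['p'][y:y+h,x:x+w,::-1]
    p=cv2.convertScaleAbs(p,alpha=1.4,beta=15)
    im=cv2.resize(p,None,fx=3.1,fy=3.1,interpolation=cv2.INTER_CUBIC)
    for u in range(0,w,20): cv2.putText(im,str(x+u),(int(u*3.1),8),0,.3,(0,0,255)); cv2.line(im,(int(u*3.1),10),(int(u*3.1),16),(0,0,255))
    for v in range(0,h,20): cv2.putText(im,str(y+v),(0,int(v*3.1)+4),0,.3,(0,0,255)); 
    cv2.imwrite(f'pics/{n}_crop.png',im)
    # masks
    P=np.load(n+'0.npz')['p']; hsv=cv2.cvtColor(P,cv2.COLOR_RGB2HSV)
    m=cv2.inRange(hsv,(10,70,60),(30,255,255)); m[:160]=0
    cs=[c for c in cv2.findContours(m,0,2)[0] if cv2.contourArea(c)>400]
    for c in cs: print(n,'bamboo',cv2.minAreaRect(c), cv2.approxPolyDP(cv2.convexHull(c),5,True)[:,0].tolist())
    g=cv2.cvtColor(P,cv2.COLOR_RGB2GRAY)
    d=(g<125).astype(np.uint8)
    for c in cv2.findContours(d,0,2)[0]:
        if 800<cv2.contourArea(cv2.convexHull(c))<8000:
            hl=cv2.convexHull(c); print(n,'dark',[round(float(t),1) for t in cv2.minAreaRect(c)[0]],cv2.approxPolyDP(hl,3,True)[:,0].tolist())
```

```text
top bamboo ((371.32672119140625, 281.3338623046875), (23.445098876953125, 74.52191925048828), 85.42607879638672) [[407, 268], [408, 290], [335, 293], [334, 273]]
top bamboo ((632.0, 224.0), (128.0, 14.0), 90.0) [[625, 160], [639, 160], [639, 288]]
top dark [66.6, 450.2] [[32, 419], [43, 409], [72, 422], [103, 458], [105, 468], [101, 474], [89, 479], [47, 479], [28, 471], [20, 463]]
top dark [18.5, 416.5] [[13, 385], [28, 394], [37, 408], [29, 444], [16, 448], [0, 443], [0, 390]]
top dark [211.5, 403.0] [[251, 411], [247, 419], [236, 424], [182, 425], [172, 417], [172, 392], [190, 375], [223, 383], [241, 396]]
top dark [39.3, 377.6] [[23, 357], [38, 356], [47, 363], [49, 403], [45, 408], [15, 373], [14, 367]]
top dark [292.5, 374.5] [[317, 350], [311, 380], [271, 402], [262, 371], [308, 348]]
top dark [70.7, 344.0] [[127, 302], [88, 408], [56, 402], [26, 353], [29, 340], [37, 332], [86, 309]]
top dark [369.0, 280.7] [[409, 267], [410, 291], [335, 297], [328, 285], [337, 270], [388, 264]]
top dark [219.4, 279.9] [[179, 264], [256, 268], [263, 280], [260, 294], [182, 292], [176, 284]]
t
[... 1328 characters left out ...]
 [552, 462]]
scene dark [471.5, 352.8] [[504, 347], [496, 357], [471, 367], [452, 363], [443, 351], [446, 338], [455, 329]]
scene dark [257.1, 294.6] [[254, 273], [266, 278], [274, 297], [272, 309], [261, 316], [244, 310], [242, 281]]
scene dark [346.2, 311.3] [[329, 273], [337, 275], [381, 330], [379, 338], [360, 352], [314, 294], [315, 283]]
scene dark [421.4, 262.4] [[399, 230], [459, 270], [457, 281], [443, 297], [384, 254], [387, 242]]
scene dark [259.6, 239.8] [[235, 213], [295, 241], [296, 252], [285, 268], [225, 238], [223, 228]]
scene dark [69.7, 212.1] [[109, 201], [93, 226], [40, 218], [26, 204], [99, 186]]
scene dark [307.2, 191.6] [[274, 182], [288, 169], [341, 200], [326, 215]]
```

View pics/top_crop.png

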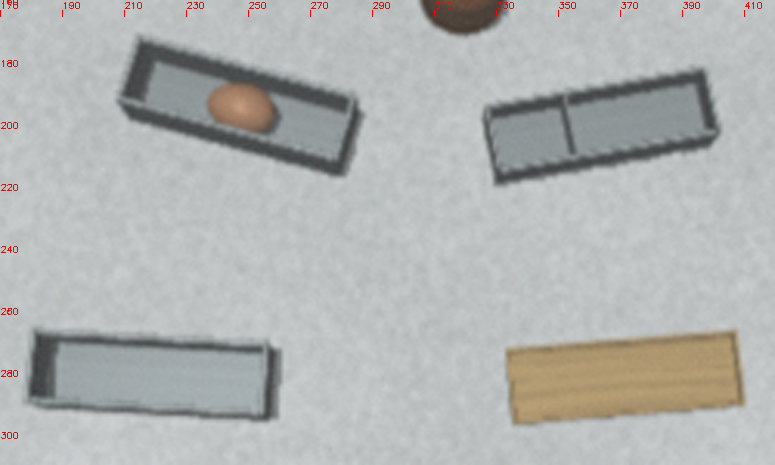

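View pics/scene_crop.png

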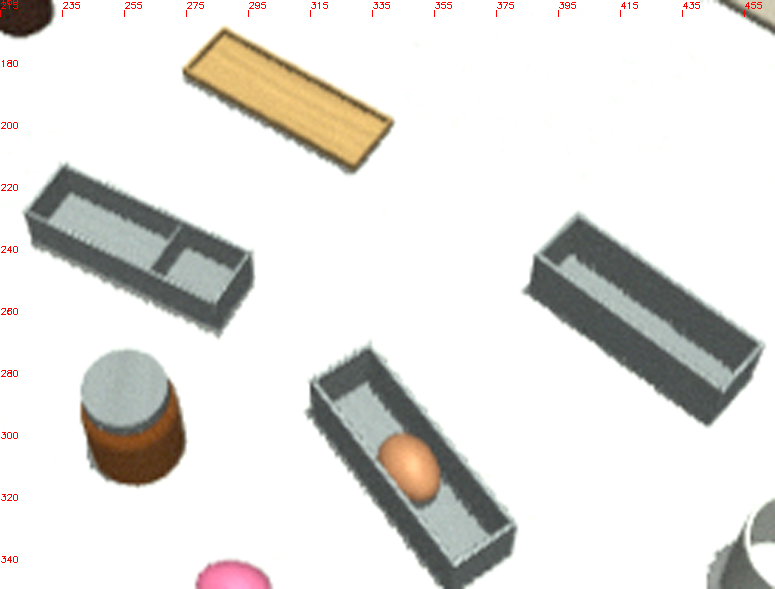

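The crops show:
- **Packed box:** the brown egg is in the upper-left box, about (247,194) in top and (347,310) in scene.
- **Tray:** has its partition, about (364,200) in top.
- **Divider:** bamboo, about (371,281) in top and (307,191) in scene.

Next I triangulate the rim corners.

```bash
cat > meas.py <<'E'
from h import *
def refine(c4,wh):
    # centre, yaw, mean sides from 4 rim corners
    c=c4.mean(0); L=((c4[1]-c4[0])+(c4[2]-c4[3]))/2; W=((c4[3]-c4[0])+(c4[2]-c4[1]))/2
    return c.round(4),'yaw %.1f'%np.degrees(np.arctan2(L[1],L[0])),'L %.4f W %.4f'%(np.linalg.norm(L),np.linalg.norm(W)),'yawW %.1f'%np.degrees(np.arctan2(W[1],W[0]))
E
python3 - <<'E'
from meas import *
S=np.load('scene0.npz');P=np.load('top0.npz')
# order: matching corners TL,TR,BR,BL in top
D=dict(box=([(138,38),(358,97),(338,160),(120,101)],[(458,565),(515,525),(370,345),(312,380)]),
tray=([(485,107),(704,70),(717,131),(496,174)],[(215,305),(27,212),(65,165),(252,253)]),
div=([(506,349),(736,332),(744,404),(515,424)],[(352,170),(184,73),(224,29),(393,122)]),
empty=([(36,330),(268,343),(265,415),(28,402)],[(722,390),(537,256),(578,213),(764,345)]))
D['box']=(D['box'][0],[(458,565),(312,380),(370,345),(515,525)])
Z=dict(box=.058,tray=.052,div=.018,empty=.058)
for k,(t,s) in D.items():
    t=np.array(t)/3.1+[170,160]-.34; s=np.array(s)/3.1+[215,160]-.34
    q=[tri(ray(P['K'],P['T'],*a),ray(S['K'],S['T'],*b)) for a,b in zip(t,s)]
    X=np.array([a for a,_ in q]); print(k,'z',X[:,2].round(4),'gap',[round(g,4) for _,g in q])
    for nm,pts,C in(('top',t,P),('scn',s,S)): print('  ',nm,*refine(np.array([onz(C['K'],C['T'],*a,Z[k]) for a in pts]),0))
E
```

```text
box z [0.054  0.0521 0.0517 0.0504] gap [np.float64(0.0021), np.float64(0.003), np.float64(0.0023), np.float64(0.0016)]
   top [0.6684 0.1304 0.058 ] yaw -104.3 L 0.1779 W 0.0529 yawW 166.2
   scn [0.6713 0.1348 0.058 ] yaw -104.4 L 0.1771 W 0.0513 yawW 165.5
tray z [0.0464 0.047  0.0496 0.0464] gap [np.float64(0.0006), np.float64(0.0011), np.float64(0.0012), np.float64(0.0008)]
   top [ 0.6591 -0.1541  0.052 ] yaw -78.1 L 0.1776 W 0.0528 yawW -169.9
   scn [ 0.6621 -0.1516  0.052 ] yaw -78.7 L 0.1769 W 0.0535 yawW -168.8
div z [0.0072 0.0075 0.0122 0.0092] gap [np.float64(0.0001), np.float64(0.0024), np.float64(0.0016), np.float64(0.0024)]
   top [ 0.4606 -0.177   0.018 ] yaw -84.4 L 0.1817 W 0.0580 yawW -173.8
   scn [ 0.4658 -0.1718  0.018 ] yaw -84.8 L 0.1813 W 0.0606 yawW -173.4
empty z [0.0538 0.0531 0.0521 0.0514] gap [np.float64(0.0027), np.float64(0.0024), np.float64(0.0023), np.float64(0.0026)]
   top [0.4535 0.1878 0.058 ] yaw -92.1 L 0.1760 W 0.0542 yawW 178.8
   scn [0.4559 0.1922 0.058 ] yaw -92.1 L 0.1762 W 0.0530 yawW 178.1
```

```bash
cat > go.py <<'E'
import sys; from h import *
from scipy.spatial.transform import Rotation as R
def plan(x,y,z,yaw):
    s=r.read_state(); A=R.from_quat(s['eef_rot']); M=A.as_matrix()
    c,q=np.cos(np.radians(yaw)),np.sin(np.radians(yaw))
    Tm=np.array([[c,q,0],[q,-c,0],[0,0,-1.]])
    rot=(A.inv()*R.from_matrix(Tm)).as_rotvec()/np.pi
    d=np.array([x,y,z])-s['ee_pos']
    print('t',s['time'],'pos',s['ee_pos'].round(4),'yaw',np.degrees(np.arctan2(M[1,0],M[0,0])).round(2),'F',s['ft_force'].round(2),'w',round(s['width'],4),'grip',s['grip_force'])
    print('rot units',rot.round(4),'shift now',(M.T@d/.2).round(4),'shift after rot',(Tm.T@d/.2).round(4))
if __name__=='__main__': plan(*map(float,sys.argv[1:]))
E
python3 go.py .463 -.174 .1 95.4
```

```text
t 0.1 pos [ 0.2755 -0.5606  0.2218] yaw 26.17 F [ 0.13  0.22 -0.1 ] w 0.0869 grip 0.0
rot units [-4.000e-04 -2.000e-04 -3.846e-01] shift now [ 1.6939 -1.3206  0.6108] shift after rot [1.8362 1.1151 0.6092]
```

Emit:
play_rows --claw '[0,0,0,0,0,0,0,0]' --delta_pos '[[0,0,0],[0,0,0],[0,0,0],[0,0,0],[0,0,0],[0,0,0],[0,0,0],[0,0,0]]' --delta_rot '[[0,0,-0.047],[0,0,-0.047],[0,0,-0.047],[0,0,-0.047],[0,0,-0.047],[0,0,-0.047],[0,0,-0.047],[0,0,-0.047]]'

```text
time: 0.9
ee_pos: [0.2756, -0.5607, 0.2221]
eef_rot: [0.681, 0.733, 0.0, -0.0]
ft_force: [0.6, -0.8, 0.3]
width: 0.0868
grip_force: 0.0
```

```bash
python3 go.py .463 -.174 .1 95.4
```

```text
t 0.9 pos [ 0.2756 -0.5607  0.2221] yaw 94.2 F [ 0.61 -0.77  0.34] w 0.0868 grip 0.0
rot units [-0.0001 -0.0003 -0.0067] shift now [1.8593 1.0765 0.6114] shift after rot [1.8368 1.1151 0.6103]
```

Emit:
play_rows --claw '[0,0,0,0,0,0,0,0]' --delta_pos '[[0.18,0.11,0],[0.18,0.11,0],[0.18,0.11,0],[0.18,0.11,0],[0.18,0.11,0],[0.18,0.11,0],[0.18,0.11,0],[0.18,0.11,0]]' --delta_rot '[[0,0,-0.005],[0,0,0],[0,0,0],[0,0,0],[0,0,0],[0,0,0],[0,0,0],[0,0,0]]'

```text
time: 1.7
ee_pos: [0.4281, -0.258, 0.2224]
eef_rot: [0.677, 0.736, -0.0, -0.0]
ft_force: [1.4, -1.4, 0.1]
width: 0.0868
grip_force: 0.0
```

Emit:
play_rows --claw '[0,0,0,0,0,0]' --delta_pos '[[0.18,0.11,0],[0.18,0.12,0],[0,0,0.2],[0,0,0.2],[0,0,0.2],[0,0,0]]' --delta_rot '[[0,0,0],[0,0,0],[0,0,0],[0,0,0],[0,0,0],[0,0,0]]'

```text
time: 2.3
ee_pos: [0.4642, -0.1828, 0.0979]
eef_rot: [0.677, 0.736, -0.001, -0.004]
ft_force: [-1.1, -0.3, -0.2]
width: 0.0866
grip_force: 0.0
```

```bash
python3 go.py .463 -.174 .005 95.4
```

```text
t 2.3 pos [ 0.4642 -0.1828  0.0979] yaw 94.77 F [-1.07 -0.32 -0.19] w 0.0866 grip 0.0
rot units [-0.0024 -0.0014 -0.0035] shift now [0.0425 0.0011 0.4648] shift after rot [ 0.0446 -0.0019  0.4646]
```

Emit:
play_rows --claw '[0,0,0,0,0,0,0]' --delta_pos '[[0.04,0,0.1],[0,0,0.1],[0,0,0.1],[0,0,0.08],[0,0,0.05],[0,0,0.02],[0,0,0]]' --delta_rot '[[-0.002,-0.001,-0.003],[0,0,0],[0,0,0],[0,0,0],[0,0,0],[0,0,0],[0,0,0]]'

```text
time: 3.0
ee_pos: [0.4679, -0.1765, 0.0132]
eef_rot: [0.674, 0.739, 0.001, 0.004]
ft_force: [0.1, -0.2, -0.3]
width: 0.087
grip_force: 0.0
```

Emit:
play_rows --claw '[0.15,0.25,0.35,0.5,0.6,0.6,0.6]' --delta_pos '[[0,0,0],[0,0,0],[0,0,0],[0,0,0],[0,0,0],[0,0,0],[0,0,0]]' --delta_rot '[[0,0,0],[0,0,0],[0,0,0],[0,0,0],[0,0,0],[0,0,0],[0,0,0]]' --squeeze 15

```text
time: 3.7
ee_pos: [0.4673, -0.1764, 0.0127]
eef_rot: [0.674, 0.739, 0.001, 0.003]
ft_force: [-3.3, -0.4, 5.5]
width: 0.0596
grip_force: 15.0
```

```bash
python3 go.py .670 .1326 .2 75.7
```

```text
t 3.7 pos [ 0.4673 -0.1764  0.0127] yaw 95.29 F [-3.31 -0.43  5.47] w 0.0596 grip 15.010173171758652
rot units [0.002  0.0008 0.1088] shift now [ 1.442   1.1571 -0.9348] shift after rot [ 1.7477  0.6006 -0.9365]
```

Only about 5 mm of the side is gripped, so I'll reopen, go lower and regrip.

Emit:
play_rows --claw '[0.3,0.15,0.15,0.15,0.15,0.3,0.45,0.6]' --delta_pos '[[0,0,0],[0,0,0],[0,0,0.03],[0,0,0.01],[0,0,0],[0,0,0],[0,0,0],[0,0,0]]' --delta_rot '[[0,0,0],[0.002,0.001,0],[0,0,0],[0,0,0],[0,0,0],[0,0,0],[0,0,0],[0,0,0]]' --squeeze 15

```text
time: 4.5
ee_pos: [0.4676, -0.1763, 0.0047]
eef_rot: [0.674, 0.739, 0.0, 0.0]
ft_force: [-0.4, 0.5, -0.4]
width: 0.0599
grip_force: 15.0
```

Emit:
play_rows --claw '[0.6,0.6,0.6]' --delta_pos '[[0,0,0],[0,0,0],[0,0,0]]' --delta_rot '[[0,0,0],[0,0,0],[0,0,0]]' --squeeze 25

```text
time: 4.8
ee_pos: [0.4676, -0.1763, 0.0047]
eef_rot: [0.674, 0.739, 0.0, 0.0]
ft_force: [-0.1, -0.1, 0.0]
width: 0.0598
grip_force: 25.0
```

```bash
python3 go.py .670 .1326 .2 75.7
```

```text
t 4.8 pos [ 0.4676 -0.1763  0.0047] yaw 95.29 F [-0.14 -0.06  0.01] w 0.0598 grip 24.999964982271194
rot units [1.000e-04 1.000e-04 1.088e-01] shift now [ 1.4445  1.1504 -0.9766] shift after rot [ 1.7467  0.5991 -0.9766]
```

Emit:
play_rows --claw '[0.6,0.6,0.6,0.6,0.6,0.6,0.6]' --delta_pos '[[0,0,-0.05],[0,0,-0.15],[0,0,-0.2],[0,0,-0.2],[0,0,-0.15],[0,0,-0.05],[0,0,0]]' --delta_rot '[[0,0,0],[0,0,0.02],[0,0,0.02],[0,0,0.03],[0,0,0.02],[0,0,0.018],[0,0,0]]'

```text
time: 5.5
ee_pos: [0.4684, -0.1765, 0.1669]
eef_rot: [0.789, 0.614, 0.001, 0.002]
ft_force: [-1.2, 0.3, -0.5]
width: 0.0598
grip_force: 25.0
```

```bash
python3 go.py .670 .1326 .18 75.7
```

```text
t 5.5 pos [ 0.4684 -0.1765  0.1669] yaw 75.81 F [-1.16  0.3  -0.5 ] w 0.0598 grip 25.000689178705215
rot units [0.0012 0.0003 0.0006] shift now [ 1.7452  0.5983 -0.0649] shift after rot [ 1.7464  0.5948 -0.0655]
```

Emit:
play_rows --claw '[0.6,0.6,0.6,0.6,0.6,0.6,0.6,0.6]' --delta_pos '[[0.1,0.035,0],[0.2,0.065,0],[0.23,0.08,0],[0.23,0.08,0],[0.23,0.08,0],[0.23,0.08,0],[0.23,0.08,0],[0.2,0.065,0]]' --delta_rot '[[0,0,0],[0,0,0],[0,0,0],[0,0,0],[0,0,0],[0,0,0],[0,0,0],[0,0,0]]'

```text
time: 6.3
ee_pos: [0.658, 0.1184, 0.1631]
eef_rot: [0.788, 0.616, -0.001, -0.001]
ft_force: [0.2, -0.0, -0.1]
width: 0.06
grip_force: 25.0
```

Emit:
play_rows --claw '[0.6,0.6,0.6,0.6]' --delta_pos '[[0.09,0.03,0.1],[0,0,0.1],[0,0,0.04],[0,0,0]]' --delta_rot '[[0,0,0],[0,0,0],[0,0,0],[0,0,0]]'

```text
time: 6.7
ee_pos: [0.6668, 0.1312, 0.1145]
eef_rot: [0.789, 0.615, -0.002, -0.001]
ft_force: [-0.4, -0.7, -1.1]
width: 0.0598
grip_force: 25.0
```

```bash
python3 go.py .670 .1326 .08 75.7
python3 - <<'E'
from h import *
o=[]
for n,(x,y,w,h) in dict(top=(190,140,120,100),scene=(290,230,120,140)).items():
    p,K,T=grab(n); np.savez(n+'1.npz',p=p,K=K,T=T)
    im=cv2.resize(cv2.convertScaleAbs(p[y:y+h,x:x+w,::-1],alpha=1.4,beta=15),None,fx=4,fy=4,interpolation=cv2.INTER_CUBIC)
    if h<140: im=cv2.copyMakeBorder(im,0,160,0,0,0)
    o.append(im[:,:400] if 0 else im)
o=np.hstack(o)[:, :]; o=cv2.resize(o,(800,int(o.shape[0]*800/960))); cv2.imwrite('pics/hover.png',o)
E
```

```text
t 6.7 pos [0.6668 0.1312 0.1145] yaw 75.89 F [-0.4  -0.72 -1.06] w 0.0598 grip 24.9998277425766
rot units [-0.001   0.0006  0.0011] shift now [0.0111 0.0144 0.1724] shift after rot [0.0109 0.0138 0.1725]
```

View pics/hover.png

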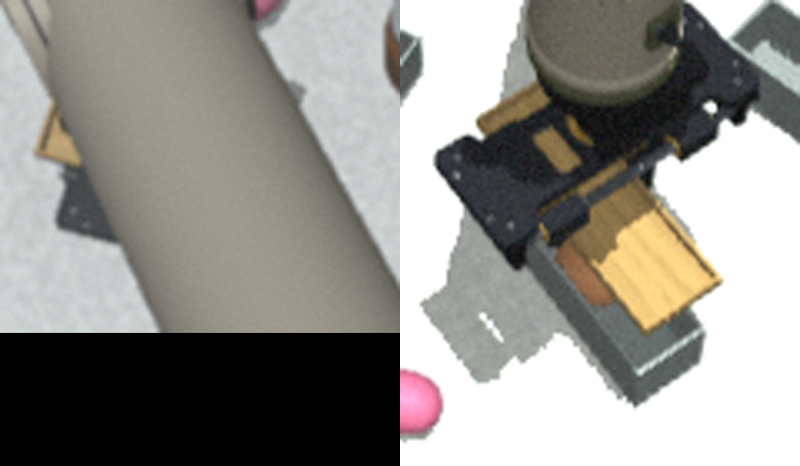

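The hover view (right half) shows the divider over the packed box. Its near-end corners are at about scene (386,314) and (364,330), and its far-left corner at about (313,267). I'll fit the edges and compare with where the robot holds it, to get the scene camera's offset.

Run:
```python
from h import *
S=np.load('scene1.npz');K,T=S['K'],S['T']; z=.1145+.0133
c=np.array([(386.3,314.3),(364.4,329.6),(313.4,266.6)])
X=np.array([onz(K,T,u,v,z) for u,v in c]); print(X.round(4))
print('W',np.linalg.norm(X[0]-X[1]),'L',np.linalg.norm(X[1]-X[2]),'centre',(X[0]+X[2])/2,'yaw',np.degrees(np.arctan2(*(X[1]-X[2])[[1,0]])))
hsv=cv2.cvtColor(S['p'],cv2.COLOR_RGB2HSV); m=cv2.inRange(hsv,(10,70,120),(30,255,255)); m[:225]=0;m[360:]=0;m[:,:300]=0;m[:,410:]=0
for q in cv2.findContours(m,0,2)[0]:
    if cv2.contourArea(q)>15: print(cv2.contourArea(q),cv2.approxPolyDP(cv2.convexHull(q),1.5,True)[:,0].tolist())
# expected divider corner pixels if divider centred on TCP, nominal calibration
t=np.radians(75.9);u=np.array([np.cos(t),np.sin(t)]);w=np.array([-u[1],u[0]]);C=np.array([.6668,.1312])
for a,b in((1,-1),(1,1),(-1,1),(-1,-1)): print(a,b,proj(K,T,[*(C+a*.092*u+b*.03*w),z]).round(1))
```

```text
[[0.6629 0.2296 0.1278]
 [0.7185 0.216  0.1278]
 [0.6751 0.0399 0.1278]]
W 0.057275326694589686 L 0.1814623227469105 centre [0.66898808 0.13473807 0.1278    ] yaw 76.1380230329366
655.5 [[369, 293], [385, 314], [363, 328], [348, 308], [357, 298], [365, 293]]
1 -1 [363.3 328.6]
1 1 [386.4 312.8]
-1 1 [334.4 251.2]
-1 -1 [312.1 264.8]
```

```bash
python3 go.py .669 .1313 .075 75.7
```

```text
t 6.8 pos [0.6681 0.1313 0.1171] yaw 75.83 F [ 0.67 -0.57 -0.7 ] w 0.0597 grip 24.999998062849045
rot units [0.0001 0.0001 0.0007] shift now [0.0012 0.0044 0.2106] shift after rot [0.0011 0.0045 0.2106]
```

Emit:
play_rows --claw '[0.6,0.6,0.6,0.6,0.6]' --delta_pos '[[0,0.005,0.06],[0,0,0.06],[0,0,0.05],[0,0,0.03],[0,0,0]]' --delta_rot '[[0,0,0],[0,0,0],[0,0,0],[0,0,0],[0,0,0]]'

```text
time: 7.3
ee_pos: [0.6682, 0.1316, 0.0751]
eef_rot: [0.789, 0.615, -0.001, -0.0]
ft_force: [-0.1, 0.5, 0.1]
width: 0.0597
grip_force: 25.0
```

```bash
python3 - <<'E'
from h import *
p,K,T=grab('scene'); np.savez('scene2.npz',p=p,K=K,T=T)
x,y,w,h=300,235,120,120
im=cv2.resize(cv2.convertScaleAbs(p[y:y+h,x:x+w,::-1],alpha=1.4,beta=15),None,fx=5,fy=5,interpolation=cv2.INTER_CUBIC)
cv2.imwrite('pics/low.png',im)
E
python3 go.py .669 .131 .0567 75.7
```

```text
t 7.35 pos [0.6686 0.1318 0.076 ] yaw 75.86 F [ 0.45  0.36 -0.5 ] w 0.0596 grip 24.999974370002747
rot units [-0.0002  0.0001  0.0009] shift now [-0.0033  0.0028  0.0965] shift after rot [-0.0033  0.0027  0.0965]
```

View pics/low.png

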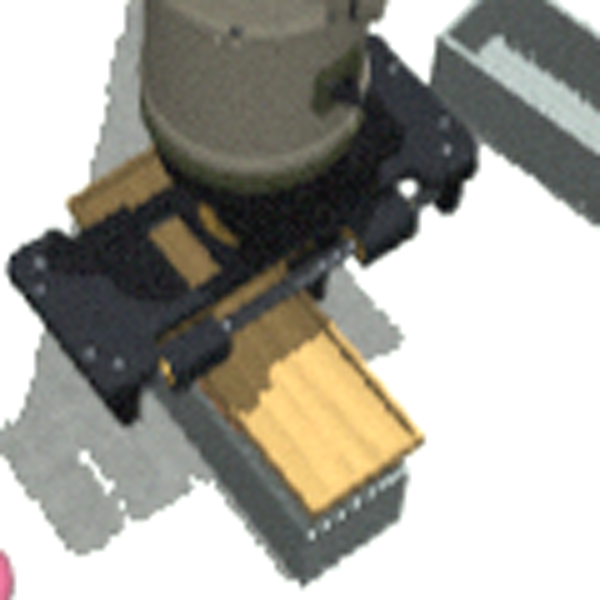

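The divider is lined up over the box: near corners about scene (385,323) and (363,338), box edge parallel just below. I'll lower it slowly.

Emit:
play_rows --claw '[0.6,0.6,0.6,0.6,0.6,0.6,0.6,0.6]' --delta_pos '[[-0.003,0.003,0.015],[0,0,0.015],[0,0,0.01],[0,0,0.01],[0,0,0.01],[0,0,0.01],[0,0,0.01],[0,0,0]]' --delta_rot '[[0,0,0],[0,0,0],[0,0,0],[0,0,0],[0,0,0],[0,0,0],[0,0,0],[0,0,0]]' --squeeze 15

```text
time: 8.15
ee_pos: [0.6692, 0.131, 0.0602]
eef_rot: [0.789, 0.615, -0.0, -0.0]
ft_force: [-0.7, -0.2, -0.5]
width: 0.0598
grip_force: 15.0
```

```bash
python3 go.py .669 .131 .0567 75.7
```

```text
t 8.15 pos [0.6692 0.131  0.0602] yaw 75.85 F [-0.73 -0.23 -0.46] w 0.0598 grip 14.999985694885254
rot units [-0.0001  0.0001  0.0008] shift now [-0.0004 -0.0008  0.0173] shift after rot [-0.0004 -0.0008  0.0173]
```

Emit:
play_rows --claw '[0.6,0.6,0.6,0.6]' --delta_pos '[[0,0,0.008],[0,0,0.008],[0,0,0.003],[0,0,0]]' --delta_rot '[[0,0,0],[0,0,0],[0,0,0],[0,0,0]]'

```text
time: 8.55
ee_pos: [0.6694, 0.1311, 0.0568]
eef_rot: [0.789, 0.615, -0.0, 0.0]
ft_force: [0.1, -0.7, -0.0]
width: 0.0595
grip_force: 15.0
```

Home depth reached with no side force. Down another 1 mm or so to confirm the seat, then release.

Emit:
play_rows --claw '[0.6,0.6,0.4,0.2,0.1,0.0,0.0,0.0]' --delta_pos '[[0,0,0.003],[0,0,0],[0,0,0],[0,0,0],[0,0,0],[0,0,0],[0,0,0],[0,0,0]]' --delta_rot '[[0,0,0],[0,0,0],[0,0,0],[0,0,0],[0,0,0],[0,0,0],[0,0,0],[0,0,0]]'

```text
time: 9.35
ee_pos: [0.6693, 0.1311, 0.0561]
eef_rot: [0.789, 0.615, -0.0, 0.0]
ft_force: [-0.5, 0.3, -0.3]
width: 0.0851
grip_force: 0.0
```

Emit:
play_rows --claw '[0,0,0,0,0]' --delta_pos '[[0,0,-0.05],[0,0,-0.15],[0,0,-0.2],[0,0,-0.2],[0,0,-0.05]]' --delta_rot '[[0,0,0],[0,0,0],[0,0,0],[0,0,0],[0,0,0]]'

```text
time: 9.85
ee_pos: [0.6712, 0.1321, 0.1925]
eef_rot: [0.789, 0.615, 0.003, 0.002]
ft_force: [-0.1, 0.4, 0.2]
width: 0.0873
grip_force: 0.0
```

```bash
python3 go.py .663 -.152 .18 101.6
```

```text
t 9.85 pos [0.6712 0.1321 0.1925] yaw 75.86 F [-0.06  0.44  0.24] w 0.0873 grip 0.0
rot units [ 0.0024 -0.0006 -0.143 ] shift now [-1.3878  0.3072  0.0595] shift after rot [-1.3834 -0.3257  0.0624]
```

Emit:
play_rows --claw '[0,0,0,0,0]' --delta_pos '[[0,0,0],[0,0,0],[0,0,0],[0,0,0],[0,0,0]]' --delta_rot '[[0.002,0,-0.036],[0,0,-0.036],[0,0,-0.036],[0,0,-0.036],[0,0,0]]'

```text
time: 10.35
ee_pos: [0.6693, 0.131, 0.1863]
eef_rot: [0.63, 0.776, -0.001, -0.003]
ft_force: [-0.1, 0.1, -0.2]
width: 0.0868
grip_force: 0.0
```

```bash
python3 go.py .660 -.155 .12 101.6
```

```text
t 10.35 pos [0.6693 0.131  0.1863] yaw 101.87 F [-0.08  0.14 -0.19] w 0.0868 grip 0.0
rot units [-0.0018 -0.0008  0.0015] shift now [-1.3908 -0.3379  0.3302] shift after rot [-1.3915 -0.3332  0.3317]
```

Emit:
play_rows --claw '[0,0,0,0,0,0,0,0]' --delta_pos '[[-0.15,-0.035,0],[-0.21,-0.05,0],[-0.21,-0.05,0],[-0.21,-0.05,0],[-0.21,-0.05,0],[-0.21,-0.05,0],[-0.19,-0.048,0],[0,0,0]]' --delta_rot '[[0,0,0],[0,0,0],[0,0,0],[0,0,0],[0,0,0],[0,0,0],[0,0,0],[0,0,0]]'

```text
time: 11.15
ee_pos: [0.6598, -0.1631, 0.1855]
eef_rot: [0.636, 0.772, -0.003, -0.002]
ft_force: [0.5, -0.4, -1.1]
width: 0.0866
grip_force: 0.0
```

```bash
python3 go.py .660 -.155 .028 101.6
python3 - <<'E'
from h import *
o=[]
for n,(x,y,w,h) in dict(top=(190,150,120,100),scene=(290,250,100,120)).items():
    p,K,T=grab(n); np.savez(n+'3.npz',p=p,K=K,T=T)
    im=cv2.resize(cv2.convertScaleAbs(p[y:y+h,x:x+w,::-1],alpha=1.3),(int(w*3.6),int(h*3.6)),interpolation=cv2.INTER_CUBIC)
    o.append(cv2.copyMakeBorder(im,0,432-im.shape[0],0,0,0))
cv2.imwrite('pics/seat.png',np.hstack(o))
E
```

```text
t 11.15 pos [ 0.6598 -0.1631  0.1855] yaw 101.02 F [ 0.51 -0.42 -1.13] w 0.0866 grip 0.0
rot units [-0.0023  0.0004 -0.0032] shift now [0.0407 0.0144 0.7874] shift after rot [0.0397 0.009  0.7876]
```

View pics/seat.png

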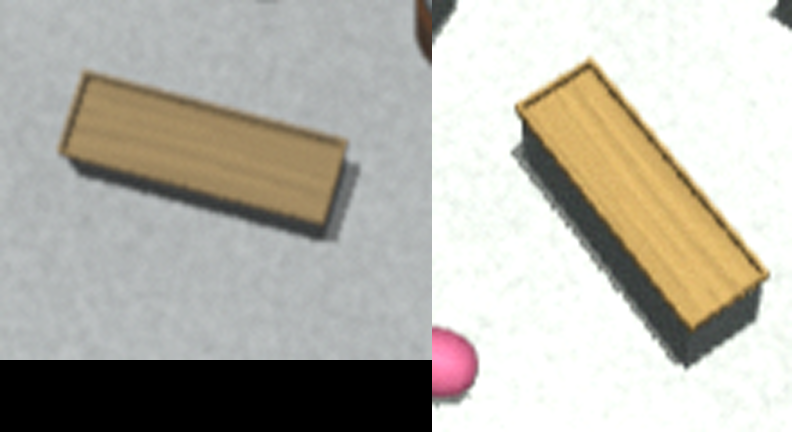

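The divider sits flat on the packed box in both views: scene corners about (334,267), (314,280), (362,342) and (383,326). I'll measure it and then grasp the tray.

Run:
```python
from meas import *
c=np.array([(590,60),(768,275),(692,330),(517,107)],float); s=(c-[432,0])/3.6+[290,250]-.36
t=np.array([(346,142),(84,72),(62,153),(324,223)],float); t=t[[1,0,3,2]]/3.6+[190,150]-.36
S=np.load('scene3.npz');P=np.load('top3.npz')
print('scn',*refine(np.array([onz(S['K'],S['T'],*a,.070) for a in s]),0))
print('top',*refine(np.array([onz(P['K'],P['T'],*a,.070) for a in t]),0))
q=[tri(ray(P['K'],P['T'],*a),ray(S['K'],S['T'],*b)) for a,b in zip(t[[2,1,0,3]][[2,3,0,1]] if 0 else t[[3,0,1,2]],s[[0,1,2,3]])]
print([(x.round(4),round(g,4)) for x,g in q])
```

```text
scn [0.6709 0.1334 0.07  ] yaw 75.8 L 0.1826 W 0.0578 yawW -13.1
top [0.6672 0.1296 0.07  ] yaw -104.2 L 0.1812 W 0.0576 yawW 167.8
[(array([0.6521, 0.1489, 0.2175]), np.float64(0.1086)), (array([0.6927, 0.2201, 0.115 ]), np.float64(0.0399)), (array([ 0.6924,  0.1112, -0.0891]), np.float64(0.149)), (array([0.6437, 0.0345, 0.0135]), np.float64(0.0417))]
```

Emit:
play_rows --claw '[0,0,0,0,0,0,0,0]' --delta_pos '[[0.03,0.01,0.1],[0,0,0.2],[0,0,0.2],[0,0,0.12],[0,0,0.09],[0,0,0.05],[0,0,0],[0,0,0]]' --delta_rot '[[0,0,0],[0,0,0],[0,0,0],[0,0,0],[0,0,0],[0,0,0],[0,0,0],[0,0,0]]'

```text
time: 12.05
ee_pos: [0.6615, -0.1479, 0.0352]
eef_rot: [0.631, 0.776, -0.001, -0.002]
ft_force: [-0.0, -0.1, 0.0]
width: 0.087
grip_force: 0.0
```

```bash
python3 go.py .660 -.155 .026 101.6
```

```text
t 12.05 pos [ 0.6615 -0.1479  0.0352] yaw 101.77 F [-0.04 -0.06  0.03] w 0.087 grip 0.0
rot units [-0.0013 -0.0006  0.0009] shift now [-0.0331 -0.0146  0.0462] shift after rot [-0.0331 -0.0147  0.0462]
```

Emit:
play_rows --claw '[0,0,0,0.2,0.4,0.6,0.6,0.6]' --delta_pos '[[-0.03,-0.012,0.02],[0,0,0.015],[0,0,0],[0,0,0],[0,0,0],[0,0,0],[0,0,0],[0,0,0]]' --delta_rot '[[0,0,0],[0,0,0],[0,0,0],[0,0,0],[0,0,0],[0,0,0],[0,0,0],[0,0,0]]' --squeeze 15

```text
time: 12.85
ee_pos: [0.6597, -0.1544, 0.027]
eef_rot: [0.631, 0.776, -0.001, -0.003]
ft_force: [0.4, 0.8, -0.5]
width: 0.0557
grip_force: 15.0
```

Emit:
play_rows --claw '[0.6,0.6,0.6,0.6]' --delta_pos '[[0,0,0],[0,0,0],[0,0,0],[0,0,0]]' --delta_rot '[[0,0,0],[0,0,0],[0,0,0],[0,0,0]]' --squeeze 30

```text
time: 13.25
ee_pos: [0.6598, -0.1544, 0.027]
eef_rot: [0.631, 0.776, -0.001, -0.003]
ft_force: [1.5, 0.7, -0.1]
width: 0.0555
grip_force: 30.0
```

```bash
python3 go.py .6693 .1311 .19 75.8
```

```text
t 13.25 pos [ 0.6598 -0.1544  0.027 ] yaw 101.78 F [ 1.52  0.74 -0.11] w 0.0555 grip 29.96779133041855
rot units [-0.0018 -0.0003  0.1443] shift now [ 1.3896  0.3339 -0.8135] shift after rot [ 1.3957 -0.3039 -0.8149]
```

Emit:
play_rows --claw '[0.6,0.6,0.6,0.6,0.6,0.6,0.6]' --delta_pos '[[0,0,-0.05],[0,0,-0.15],[0,0,-0.2],[0,0,-0.2],[0,0,-0.15],[0,0,-0.06],[0,0,0]]' --delta_rot '[[0,0,0],[0,0,0],[0,0,0],[0,0,0.035],[0,0,0.04],[0,0,0.04],[0,0,0.029]]'

```text
time: 13.95
ee_pos: [0.6611, -0.1548, 0.1921]
eef_rot: [0.79, 0.613, -0.001, -0.001]
ft_force: [0.7, -0.5, -3.1]
width: 0.0559
grip_force: 30.0
```

```bash
python3 go.py .6693 .1311 .19 75.8
```

```text
t 13.95 pos [ 0.6611 -0.1548  0.1921] yaw 75.56 F [ 0.67 -0.5  -3.11] w 0.0559 grip 29.962758548936108
rot units [-0.0009  0.0002 -0.0013] shift now [ 1.3944 -0.3168  0.0107] shift after rot [ 1.3957 -0.311   0.0106]
```

Emit:
play_rows --claw '[0.6,0.6,0.6,0.6,0.6,0.6,0.6,0.6]' --delta_pos '[[0.1,-0.025,0],[0.19,-0.045,0],[0.21,-0.045,0],[0.21,-0.045,0],[0.21,-0.045,0],[0.21,-0.045,0],[0.17,-0.04,0],[0.09,-0.02,0]]' --delta_rot '[[0,0,0],[0,0,0],[0,0,0],[0,0,0],[0,0,0],[0,0,0],[0,0,0],[0,0,0]]'

```text
time: 14.75
ee_pos: [0.667, 0.1343, 0.1894]
eef_rot: [0.787, 0.616, -0.002, -0.003]
ft_force: [0.6, 0.7, -2.9]
width: 0.0561
grip_force: 30.0
```

Emit:
play_rows --claw '[0.6,0.6,0.6,0.6,0.6]' --delta_pos '[[0,0,0.1],[0,0,0.15],[0,0,0.1],[0,0,0.03],[0,0,0]]' --delta_rot '[[0,0,0],[0,0,0],[0,0,0],[0,0,0],[0,0,0]]'

```text
time: 15.25
ee_pos: [0.6675, 0.1292, 0.1126]
eef_rot: [0.789, 0.614, -0.003, -0.003]
ft_force: [0.4, -0.6, -2.3]
width: 0.056
grip_force: 30.0
```

Emit:
play_rows --claw '[0.6,0.6]' --delta_pos '[[0,0,0],[0,0,0]]' --delta_rot '[[0,0,0],[0,0,0]]'

```text
time: 15.45
ee_pos: [0.6686, 0.1302, 0.1148]
eef_rot: [0.789, 0.615, -0.001, -0.002]
ft_force: [-0.2, 0.4, -2.5]
width: 0.0559
grip_force: 30.0
```

```bash
python3 - <<'E'
from h import *
p,K,T=grab('scene'); np.savez('scene4.npz',p=p,K=K,T=T)
x,y,w,h=290,225,120,120
im=cv2.resize(cv2.convertScaleAbs(p[y:y+h,x:x+w,::-1],alpha=1.5,beta=20),None,fx=5,fy=5,interpolation=cv2.INTER_CUBIC)
cv2.imwrite('pics/tray.png',im)
E
python3 go.py .6693 .1311 .089 75.8
```

```text
t 15.5 pos [0.6685 0.1302 0.1145] yaw 75.84 F [ 0.59  0.41 -2.51] w 0.0558 grip 29.966128652667976
rot units [-0.0014 -0.0001  0.0002] shift now [0.0054 0.0034 0.1276] shift after rot [0.0054 0.0028 0.1276]
```

View pics/tray.png

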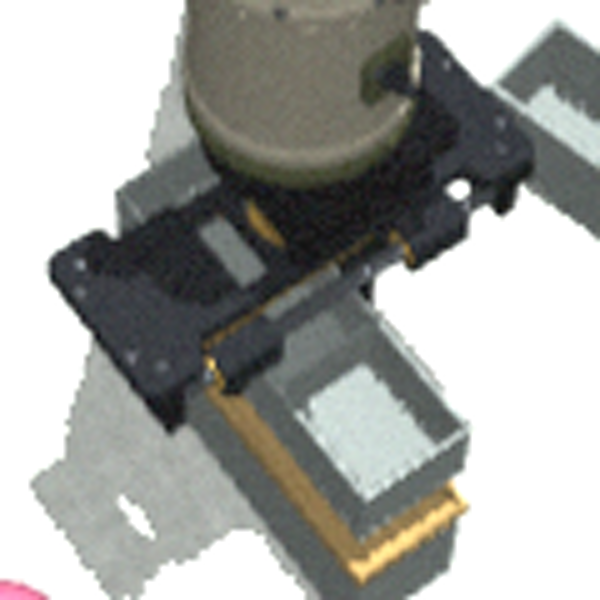

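The tray is over the divider, with rim corners at crop (468,425), (367,503) and (118,192), i.e. scene about (384,310), (363,326) and (314,263). I'll compare its centre with the divider's in the same view.

Run:
```python
from h import *
S=np.load('scene4.npz');K,T=S['K'],S['T']
c=np.array([(468,425),(367,503),(118,192)])/5+[290,225]-.4
X=np.array([onz(K,T,*a,.1395) for a in c]); C=(X[0]+X[2])/2
print('W',np.linalg.norm(X[0]-X[1]),'L',np.linalg.norm(X[1]-X[2]),C,'yaw',np.degrees(np.arctan2(*(X[1]-X[2])[[1,0]])))
d=np.array([.6709,.1334])-C[:2]; t=np.radians(75.84)
print('move tool x,y (mm)',1e3*d@[np.cos(t),np.sin(t)],1e3*d@[np.sin(t),-np.cos(t)])
```

```text
W 0.05462424442065582 L 0.17781271909569998 [0.66851685 0.12962834 0.1395    ] yaw 75.73808107318175
move tool x,y (mm) 4.240054627702224 1.3880763085409917
```

Emit:
play_rows --claw '[0.6,0.6,0.6,0.6,0.6]' --delta_pos '[[0.015,0.004,0.03],[0,0,0.025],[0,0,0.01],[0,0,0],[0,0,0]]' --delta_rot '[[0,0,0],[0,0,0],[0,0,0],[0,0,0],[0,0,0]]'

```text
time: 16.0
ee_pos: [0.6693, 0.1328, 0.1001]
eef_rot: [0.789, 0.615, -0.002, -0.002]
ft_force: [0.1, 0.5, -3.7]
width: 0.0557
grip_force: 30.0
```

```bash
python3 go.py .6693 .1311 .089 75.8
python3 - <<'E'
from h import *
p,K,T=grab('scene'); np.savez('scene5.npz',p=p,K=K,T=T)
x,y,w,h=325,290,75,65
im=cv2.resize(cv2.convertScaleAbs(p[y:y+h,x:x+w,::-1],alpha=1.5,beta=20),None,fx=9,fy=9,interpolation=cv2.INTER_CUBIC)
cv2.imwrite('pics/tray2.png',im)
E
```

```text
t 16.0 pos [0.6693 0.1328 0.1001] yaw 75.85 F [ 0.05  0.46 -3.72] w 0.0557 grip 29.966261504305294
rot units [-0.002   0.0001  0.0003] shift now [-0.0082  0.0026  0.0555] shift after rot [-0.0083  0.0022  0.0555]
```

View pics/tray2.png

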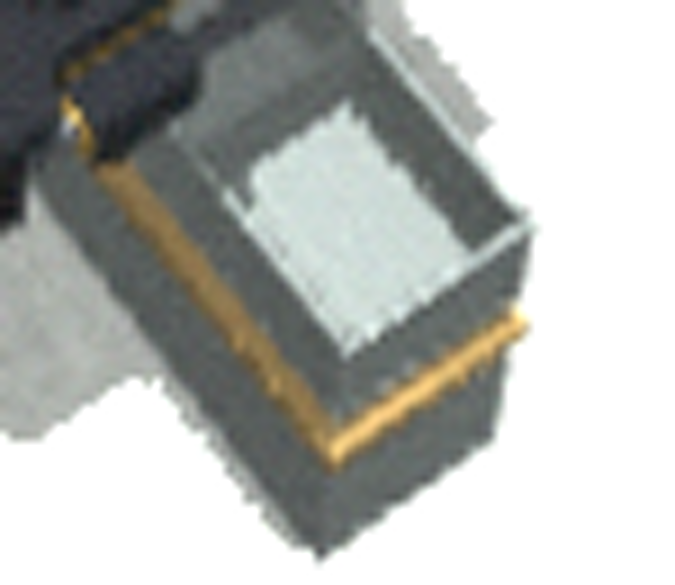

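Near end, in scene pixels: tray rim corners about (363,330) and (384,315), divider rim corners about (362,340) and (384,325). I'll compare the end faces along the box and across it.

Run:
```python
from h import *
S=np.load('scene5.npz');K,T=S['K'],S['T']; t=np.radians(75.85)
u=np.array([np.cos(t),np.sin(t)]);w=np.array([np.sin(t),-np.cos(t)]);C0=np.array([.6693,.1311])
f=lambda c,z:[((onz(K,T,*(np.array(a)/9+[325,290]-.45),z)[:2]-C0)@np.c_[u,w]*1e3).round(1) for a in c]
print('tray',f([(345,358),(533,228)],.1251)); print('div',f([(332,448),(528,318)],.070))
```

```text
tray [array([91.3, 28.3]), array([ 91.1, -26.2])]
div [array([90.4, 28.1]), array([ 91.6, -30.1])]
```

Emit:
play_rows --claw '[0.6,0.6,0.6,0.6,0.6]' --delta_pos '[[-0.004,0,0.005],[0,0,0.01],[0,0,0.01],[0,0,0.005],[0,0,0]]' --delta_rot '[[0,0,0],[0,0,0],[0,0,0],[0,0,0],[0,0,0]]' --squeeze 20

```text
time: 16.55
ee_pos: [0.6689, 0.132, 0.0939]
eef_rot: [0.789, 0.615, -0.002, -0.002]
ft_force: [0.5, -0.1, -3.4]
width: 0.0555
grip_force: 20.0
```

Emit:
play_rows --claw '[0.6,0.6,0.6,0.6]' --delta_pos '[[0,0,0.008],[0,0,0.008],[0,0,0.006],[0,0,0]]' --delta_rot '[[0,0,0],[0,0,0],[0,0,0],[0,0,0]]'

```text
time: 16.95
ee_pos: [0.6689, 0.132, 0.0895]
eef_rot: [0.789, 0.615, -0.002, -0.002]
ft_force: [-0.1, -0.1, -2.9]
width: 0.0558
grip_force: 20.0
```

Emit:
play_rows --claw '[0.6,0.6,0.6,0.6]' --delta_pos '[[0,0,0.003],[0,0,0.002],[0,0,0],[0,0,0]]' --delta_rot '[[0,0,0],[0,0,0],[0,0,0],[0,0,0]]'

```text
time: 17.35
ee_pos: [0.6691, 0.132, 0.089]
eef_rot: [0.789, 0.615, -0.002, -0.002]
ft_force: [-1.1, -1.6, 0.5]
width: 0.0558
grip_force: 20.0
```

Seated: the force went from −2.9 N (carrying the tray) to about 0 at the expected depth. Release and retreat.

Emit:
play_rows --claw '[0.5,0.4,0.3,0.2,0.1,0,0,0]' --delta_pos '[[0,0,0],[0,0,0],[0,0,0],[0,0,0],[0,0,0],[0,0,0],[0,0,0],[0,0,0]]' --delta_rot '[[0,0,0],[0,0,0],[0,0,0],[0,0,0],[0,0,0],[0,0,0],[0,0,0],[0,0,0]]'

```text
time: 18.15
ee_pos: [0.669, 0.1321, 0.0887]
eef_rot: [0.789, 0.615, -0.002, -0.002]
ft_force: [0.4, -0.2, -1.0]
width: 0.0852
grip_force: 0.0
```

Emit:
play_rows --claw '[0,0,0,0,0,0,0,0]' --delta_pos '[[0,0,-0.05],[0,0,-0.15],[0,0,-0.2],[0,0,-0.2],[-0.15,0,0],[-0.2,0,0],[-0.2,0,0],[-0.2,0,0]]' --delta_rot '[[0,0,0],[0,0,0],[0,0,0],[0,0,0],[0,0,0],[0,0,0],[0,0,0],[0,0,0]]'

```text
time: 18.95
ee_pos: [0.6327, -0.0148, 0.2098]
eef_rot: [0.789, 0.615, -0.002, -0.002]
ft_force: [0.3, -0.8, 0.1]
width: 0.0869
grip_force: 0.0
```

Emit:
play_rows --claw '[0,0,0,0,0]' --delta_pos '[[-0.2,0,0],[-0.2,0,0],[-0.1,0,0],[0,0,0],[0,0,0]]' --delta_rot '[[0,0,0],[0,0,0],[0,0,0],[0,0,0],[0,0,0]]'

```text
time: 19.45
ee_pos: [0.6088, -0.1102, 0.2096]
eef_rot: [0.789, 0.614, -0.002, -0.002]
ft_force: [-0.3, 0.4, -0.3]
width: 0.087
grip_force: 0.0
```

Run:
```python
from h import *
o=[]
for n,(x,y,w,h) in dict(top=(190,140,120,100),scene=(290,230,100,130)).items():
    p,K,T=grab(n)
    im=cv2.resize(cv2.convertScaleAbs(p[y:y+h,x:x+w,::-1],alpha=1.4,beta=15),(int(w*3.6),int(h*3.6)),interpolation=cv2.INTER_CUBIC)
    o.append(cv2.copyMakeBorder(im,0,468-im.shape[0],0,0,0))
cv2.imwrite('pics/end.png',np.hstack(o))
```

```text
(no output)
```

View pics/end.png

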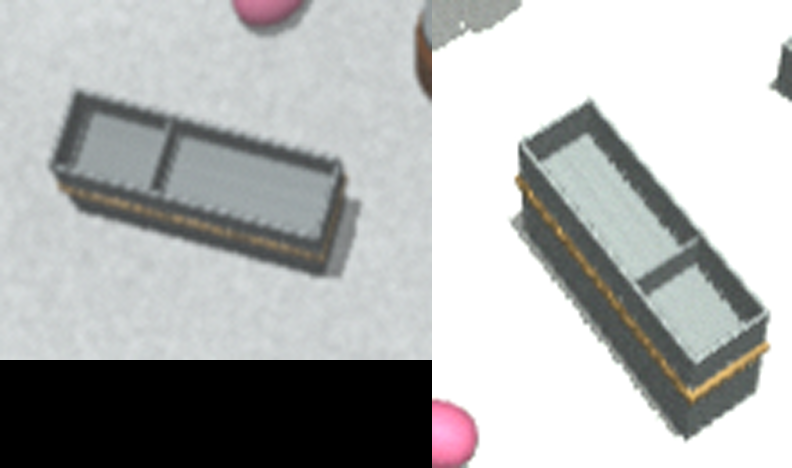

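The final view shows box, divider and tray stacked level and parallel, with an even bamboo line all round. The gripper is clear, so I'm handing in.

```bash
python3 -c "
from bench import r
print(r.close_job())"
```

```text
the job is handed in; nothing more can be done
None
```

The divider is home on the box with the egg, the tray is seated inside its rim, and the job is handed in at about 19.6 s; both last views looked level, but no verdict came back.

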